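Open the combination hasp lock of the drugs box and hold up its shackle

TASK

Open the combination lock of the grey steel drugs box: clear it by pushing the ball-ended lever at its left end away from you to its stop until the dial has sprung back to zero, let the lever come back by itself, then turn the dial clockwise exactly four clicks from zero and let go of it. Pull the steel U-shaped shackle straight up out of the lock and finish while holding it in the gripper, upright and still, with its leg ends at least 5 cm above the hasp; the program ends holding it, nothing is put down. Leave the lid shut and do not knock over or shift the other things on the bench.

Things in the scene. Friction and masses are not known exactly. Their poses are not given: they have to be found in the camera images.
- lockbox: Grey steel drugs box fixed to the bench, 194 mm deep (x), 220 wide (y), top at z = 100 mm. Front part (x -42 to 42 mm) is the lock case, dial on top at left, shackle at right; behind it (x 42 to 152) the box under its lid. Origin on the worktop below the middle of the lock case; x to the back of the box, y to its left, z up. Turned by up to 23 degrees.
- lever (a joint): Clearing lever, swings level about an upright pivot; 0 = rest, toward the front; grows (clockwise from above) as the ball is pushed to the back; stop at 0.60. Spring return: 1 N at the ball at rest, 4 N just before the stop. Beyond about 0.4 rad it lifts the dial's ratchet pawl: the dial springs back to zero in about 0.7 s, so hold it at the stop that long.
- lever_knob (a point): Centre of the lever's black ball, 25 mm diameter, 136 mm above the worktop on an upright 9 mm pin, outside the left end of the case. In the box frame at x = -8, y = 137 mm at rest, and x = 37, y = 149 mm at the stop.
- lever_pivot (a point): Point on the lever's pivot axis, at the height of the ball and 80 mm from it (inside the case's outline; nothing is seen there).
- dial (a joint): Dial angle, grows clockwise from above, 0 at the zero stop; a click each 0.32 rad up to 2.56. Sprung toward zero but held at each click by a ratchet: it turns on, never back, unless cleared. About 0.2 N m. Starts past the fourth click. Only the fourth (1.27 when let go; 1.2 to 1.36 works) frees the shackle. Turn 0.03 to 0.06 past a click; let go, it settles back into it.
- dial_grip (a point): On the dial's upright axis, 126 mm above the worktop: mid-height of its black bar knob, 46 mm long, 14 thick, from 107 to 138 mm height, over a round skirt 62 mm across. x axis along the bar to its white-lined pointer end; turns with the dial. At zero the pointer is 127 degrees anticlockwise (from above) of the box's x axis, at the longer white tick; one tick a click.
- shackle: Loose U of 12 mm round steel, about 0.25 kg, upright; legs 60 mm apart along its y, a 20 mm collar on each. Origin midway between the legs on the underside of the collars, which rest on the hasp strap at 104 mm height; z up to the crown. Legs reach 60 mm below the origin into the lock. Locked, it lifts only 4 mm; at the opening click about 10 N frees it.
- shackle_grip (a point): Middle of the shackle's crown, on the centre line of the 12 mm bar, 61 mm above the shackle's origin (165 mm above the worktop when home). The straight part of the crown is 32 mm long, along the shackle's y; 48 mm are clear below it down to the collars.
- shackle_ends (a point): Midway between the lower ends of the legs, 60 mm below the shackle's origin (44 mm above the worktop when home).
- lid (a joint): Lid of the box with its steel hasp strap (94 mm wide, top at 104 mm height) reaching forward over the lock case; hinged at the back. 0 = shut, grows as it opens. The shackle's collars hold the strap down.
- petri: Bystander: loose clear petri dish, 68 mm across, 14 mm high; origin under its centre, z up.
- marker: Bystander: loose marker pen lying on the bench, 132 mm long, 14 mm thick.
- tape: Bystander: loose roll of label tape lying flat, 60 mm across, 19 mm high; origin under its centre, z up.
- beaker: Bystander: loose small glass beaker, 58 mm across, 60 mm high; origin under its centre, z up.
- bottle: Bystander: loose glass media bottle with screw cap, 72 mm across, 139 mm high; origin under its centre, z up.
- forceps_a: Bystander: loose steel forceps lying on the bench, 120 mm long, 5 mm thick.
Things that resemble listed ones, but are neither listed nor needed, are in the scene too. Several things have the shape of the shackle; the one meant has the colours described above.

How it is judged:
By the outcome, as a careful person would: the job done as asked, in the order asked, and still so for the second after the job is handed in, while the arm keeps its last pose, push and grip.
It also fails if it takes over 59 s, if anything falls off the work surface, if the arm or the gripper's body presses on something with over 40 N, if the wrist force passes 120 N, or if a joint passes its speed limit or range.

ROBOT

A 6-joint arm with a two-finger parallel gripper is mounted at the origin on a cart in front of the work surface, level with it; the furniture and walls round the work are solid. World frame = base frame: x ahead of the robot, y to its left, z up, the work surface at z = 0. Lengths are in mm, angles in rad, forces in N, time in s.
With the tool pointing down it reaches from about 300 to 775 mm from the base axis. Payload 14.6 kg.
Tool frame: the origin (TCP) lies at the very end of the fingers, on their centre line; the grasp point (between the pads) lies 19 mm behind it; z points along the fingers, y is the line along which they close (so a half turn about z gives the same grasp; the last joint's range is limited). The gripper opens to 94 mm and grips with 3 to 60 N. Pads are 16 mm wide; open, the fingers measure 119 mm over their backs; the gripper's body (75 mm by 177 mm) begins 78 mm behind the grasp point.
Start: joints at [1.049, 0.3, 1.521, -0, 1.321, -0.067], TCP at [241.601, 494.083, 205.446] pointing down, gripper open.
Joint ranges: [-3.03, 3.03], [-0.79, 2.21], [0.23, 2.52], [-1.04, 4.18], [0, 3.07], [-2.55, 2.55]. Speed limits (rad/s): [2.22, 2.22, 2.57, 3.14, 3.14, 3.14].

INTERFACE

Orientations are given as [roll, pitch, yaw] about the fixed x, y, z axes, in that order (R = Rz(yaw) Ry(pitch) Rx(roll)).
In Python, from cell import manip gives the robot as it stands.
- The arm moves only by the tool servo_tool, never from a script. Its argument "motion" is a list that holds one entry, the list of rows, each a list of 7 numbers: the shift along the world's x, y, z as a fraction of full scale, then the turn, a rotation vector about the world's x, y, z as a fraction of full scale, then the closure, from 0 (fully open) to 1 (shut). In form: [[[x, y, z, rx, ry, rz, gripper], ...]]. A call has 1 to 10 rows; each row is the pose to reach, as a shift and turn from the pose commanded when the call began, turning the shorter way round; what a row does not reach only later rows make up. Full scale, the value 1, is 0.5 m for a shift and pi rad for a turn. A row lasts 1/10 s, in which the tool goes at most 50 mm and 8.59 degrees, less where a joint would pass 70% of its speed; a pose out of reach is approached as far as the arm can. A call with a number of a shift or a turn outside -1 to 1 is refused whole. A call with a gripper value outside its range is refused whole. The fingers move at their own pace and stop on an object; "newtons" is the grip in N (left out, the last holds). Time passes only in rows, so rows that repeat a pose let the fingers close. It gives the time, the measured TCP pose, the force, the opening and the grip force at its end, in the units of the state.
- manip.read_state(): the state, without advancing time (a new reading comes with each control period).
- manip.camera(name): name is "scene" or "top"; returns a dict with "frame" (420x560x3 uint8, red, green, blue), "range_z" (420x560 float32, mm along the optical axis (not along the pixel's ray), 0 where there is no reading), "vfov" (degrees; the focal length in pixels is half the picture's height over the tangent of half this angle, whatever the lens; pixels are square), "cx", "cy" (the principal point, pixels), "k1" (the pictures are not rectified: a ray, as slopes to the right and down, at radius r is drawn at 1 + k1 r^2 times it, then the intrinsics apply), "cam_to_world" (4x4, takes a point from camera to world coordinates). Camera axes: x right, y down, z forward; pixel columns grow to the right and rows downward; lengths in mm; the calibration is good to about 2 mm. A picture is of the moment at which its call begins.
- manip.sign_off(): hands the job in; it is judged then, once.
The state is a dict: "clock": time; "joints": joint angles; "qd": joint speeds; "effort": joint torques, N m; "eef_pos": TCP position; "eef_rot": TCP orientation; "wrist_force": force on the tool from outside, world axes, zero at the start; "moment": the same for the moment, N m; "finger_gap": finger opening in mm; "finger_force": force on a finger pad.
Only numpy, scipy, OpenCV 4.12 (cv2) and the standard library are available. Lean on these libraries where they do the work, as an engineer would, in place of code of your own. Each camera call takes 0.05 s, during which the arm holds its last target. There are 200 camera calls.

## Working session

There is one attempt and no reset: what is moved stays moved. The work goes in short steps, Python scripts to look and compute and a tool call to move; the robot and the scene stay as the last step left them, time stands still between calls to the robot, and variables do not carry over. Pictures are saved under pics/ and viewed, at most 10 in all, crops included, and the job is handed in when it is done.

Besides the shell and the picture viewer there is one more tool, called as name(argument=value, ...) on one line, values as JSON. servo_tool: Moves the arm, as the interface text tells. Its arguments: {"type":"object","properties":{"motion":{"type":"array"},"newtons":{"type":"number"}},"required":["motion"]}

```bash
mkdir -p pics; ls
cat > h.py <<'E'
from cell import manip
import numpy as np, cv2
def snap(n):
    c=manip.camera(n); np.savez(f'/tmp/{n}.npz',**c); return c
def load(n): return dict(np.load(f'/tmp/{n}.npz'))
def K(c):
    f=210/np.tan(np.radians(float(c['vfov']))/2)
    return np.array([[f,0,float(c['cx'])],[0,f,float(c['cy'])],[0,0,1]]),np.array([float(c['k1']),0,0,0])
def ray(c,px):
    k,d=K(c); p=cv2.undistortPoints(np.array(px,float).reshape(-1,1,2),k,d).reshape(-1,2)
    T=c['cam_to_world']; v=np.c_[p,np.ones(len(p))]@T[:3,:3].T
    return T[:3,3],v
def onz(c,px,z):
    o,v=ray(c,px); return o+v*((z-o[2])/v[:,2])[:,None]
def pts(c,px):
    o,v=ray(c,px); px=np.array(px,int).reshape(-1,2)
    return o+v*c['range_z'][px[:,1],px[:,0]][:,None]
def proj(c,P):
    k,d=K(c); T=np.linalg.inv(c['cam_to_world'])
    return cv2.projectPoints(np.array(P,float).reshape(-1,1,3),cv2.Rodrigues(T[:3,:3])[0],T[:3,3],k,d)[0].reshape(-1,2)
E
python3 - <<'E'
from h import *
for n in('scene','top'):
    c=snap(n); cv2.imwrite(f'pics/{n}0.png',cv2.resize(c['frame'][:,:,::-1],(800,600),interpolation=cv2.INTER_CUBIC)); print(n,c['vfov'],c['cx'],c['cy'],c['k1'],c['cam_to_world'].round(2).tolist())
print(manip.read_state())
E
```

```text
pics
scene 44.241528623219715 287.8638026527432 223.3542522188267 -0.021083162753214438 [[0.58, -0.37, 0.73, -408.72], [-0.82, -0.26, 0.52, -551.11], [-0.0, -0.89, -0.45, 698.85], [0.0, 0.0, 0.0, 1.0]]
top 44.57625173773419 275.11478848392795 209.60101747337424 -0.19816960868491063 [[0.02, -0.99, 0.12, 346.92], [-1.0, -0.03, -0.0, 81.23], [0.01, -0.12, -0.99, 1472.09], [0.0, 0.0, 0.0, 1.0]]
{'clock': 0.1, 'joints': array([ 1.04936853e+00,  3.00437412e-01,  1.52154822e+00, -2.10919173e-05,
        1.32069344e+00, -6.66000570e-02]), 'qd': array([-0.00179427, -0.00071344, -0.00181152, -0.00108079, -0.00137364,
        0.00130058]), 'effort': array([ 1.90926003e-03, -5.32639432e+01, -3.53286052e+01,  7.09711318e-02,
        2.34627194e-02, -3.71747637e-05]), 'eef_pos': array([241.50329801, 493.8664559 , 204.91870864]), 'eef_rot': array([-3.14050728e+00, -5.19175268e-05,  2.68677012e+00]), 'wrist_force': array([ 0.08475209, -0.5538954 , -0.5301638 ]), 'moment': array([-0.02294798,  0.01106866,  0.02787661]), 'finger_force': 0.0, 'finger_gap': 94.07454278205644}
```

View pics/scene0.png

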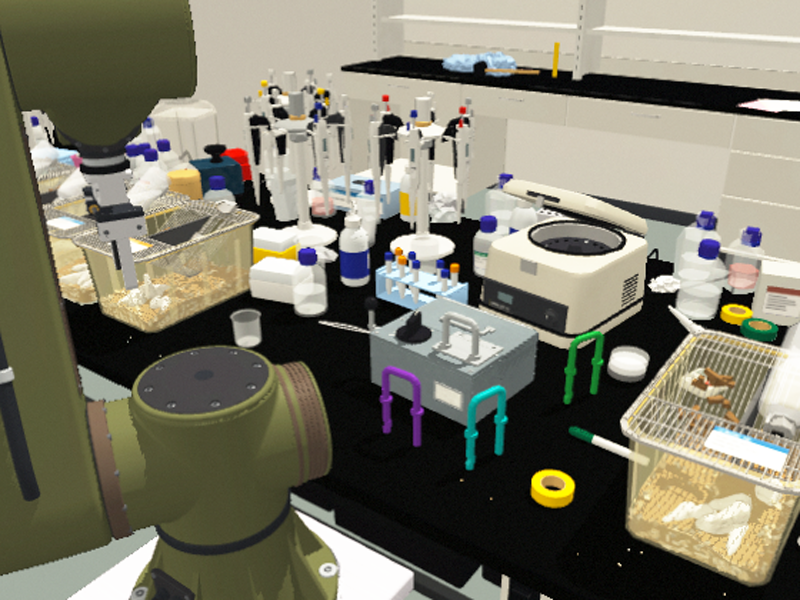

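View pics/top0.png

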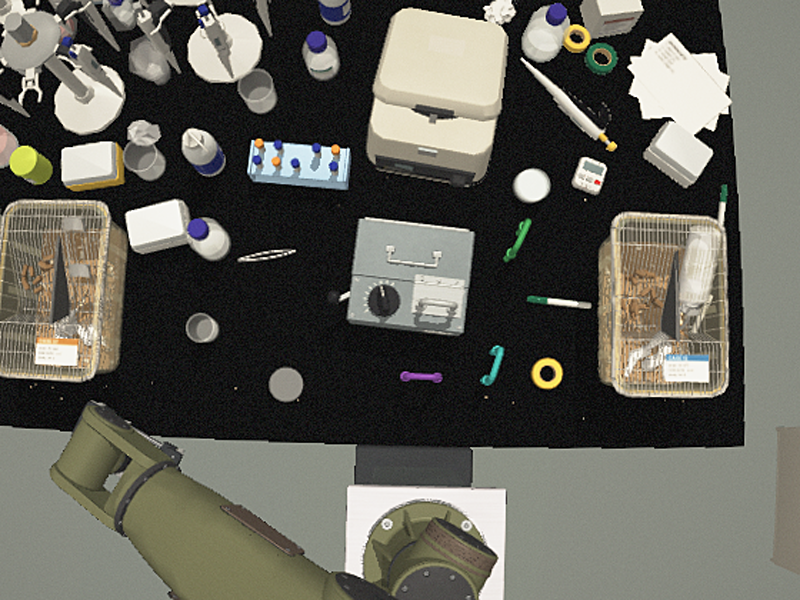

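The top view shows the grey box at about (412,275) in the 800 px picture, with the dial at (382,298), the lever ball at (334,297) and the grey shackle at (437,305). The U shapes are purple (421,377), cyan (492,365), green (517,240) and grey on the box (437,305). Only the grey one is steel and sits in the lock, so it is the one meant. I'll measure it and enlarge a crop to confirm.

Run:
```python
from h import *
c=load('top')
v,u=np.mgrid[140:240,220:345]; px=np.c_[u.ravel(),v.ravel()]
P=pts(c,px); 
m=(P[:,2]>94)&(P[:,2]<109)
im=np.zeros((420,560),np.uint8); im[px[m,1],px[m,0]]=255
im=cv2.morphologyEx(cv2.morphologyEx(im,cv2.MORPH_CLOSE,np.ones((7,7))),cv2.MORPH_OPEN,np.ones((9,9)))
ct=max(cv2.findContours(im,0,2)[0],key=cv2.contourArea).reshape(-1,2)
W=onz(c,ct,100)[:,:2].astype(np.float32)
r=cv2.minAreaRect(W); print(r, cv2.boxPoints(r).round(1).tolist())
print('medz',np.median(P[m,2]))
s=load('scene')
# shackle crown points, ball, knob heights from both cams
h=P[:,2]
for lo,hi in((112,132),(132,150),(150,185)):
    q=P[(h>lo)&(h<hi)]; print(lo,len(q),q.mean(0).round(1))
    for i in range(0,len(q),max(1,len(q)//15)): print('  ',q[i].round(0))
a=c['frame'][150:240,225:340,::-1]; cv2.imwrite('pics/crop_t.png',cv2.resize(a,(767,600),interpolation=cv2.INTER_CUBIC))
a=s['frame'][190:310,240:390,::-1]; cv2.imwrite('pics/crop_s.png',cv2.resize(a,(750,600),interpolation=cv2.INTER_CUBIC))
```

```text
((564.7855224609375, 44.35432434082031), (222.8354949951172, 199.7354278564453), 84.56603240966797) [[454.79998779296875, -57.099998474121094], [653.7000122070312, -76.0], [674.7999877929688, 145.8000030517578], [475.8999938964844, 164.6999969482422]]
medz 100.44044399524205
112 46 [506.6  40.2 117.7]
   [554. -24. 114.]
   [530.  85. 113.]
   [524. 109. 112.]
   [515. 122. 113.]
   [514.  66. 113.]
   [505. 111. 112.]
   [506.  71. 114.]
   [504.  31. 113.]
   [500.  98. 115.]
   [500.  23. 128.]
   [499.  26. 115.]
   [497. -30. 118.]
   [491.  87. 124.]
   [494. -38. 124.]
   [489.  89. 113.]
   [492. -41. 117.]
132 159 [511.2 129.9 139.8]
   [535.  96. 133.]
   [530.  93. 133.]
   [521. 192. 141.]
   [524.  93. 138.]
   [520.  95. 141.]
   [515. 179. 143.]
   [512. 189. 145.]
   [516.  93. 135.]
   [509. 178. 149.]
   [507. 192. 144.]
   [511.  90. 135.]
   [508.  95. 138.]
   [505.  95. 136.]
   [502.  87. 139.]
   [497.  95. 142.]
   [492.  94. 139.]
150 126 [502.3  -1.2 166.8]
   [517. 186. 151.]
   [508.  13. 170.]
   [506.  20. 170.]
   [506.  -0. 173.]
   [507. -21. 168.]
   [504.  10. 167.]
   [504. -11. 169.]
   [505. -31. 167.]
   [501.  12. 168.]
   [501. -11. 169.]
   [502. -31. 166.]
   [499.   7. 168.]
   [499. -14. 165.]
   [500. -34. 164.]
   [496. -21. 169.]
   [494. -29. 166.]
```

View pics/crop_t.png

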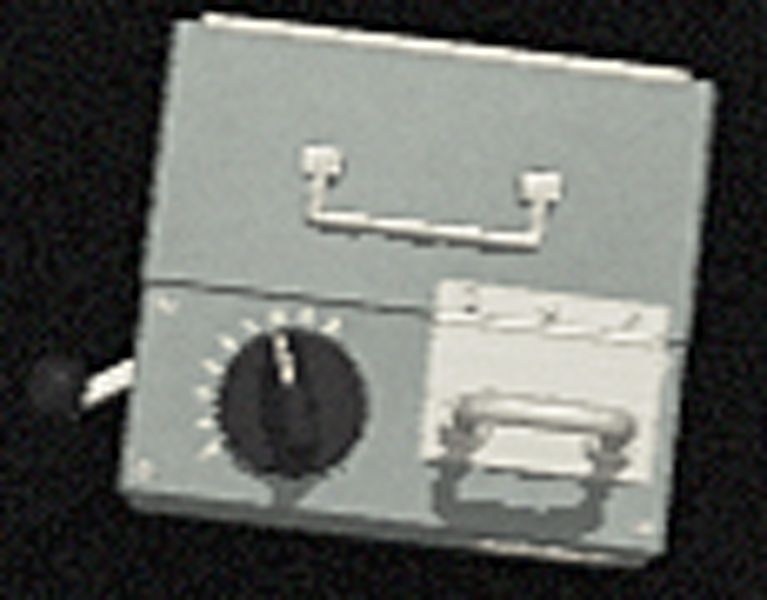

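View pics/crop_s.png

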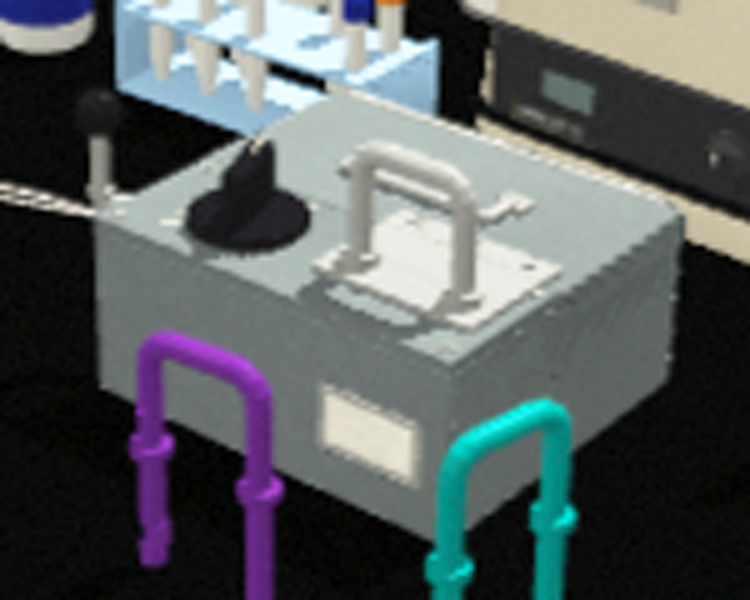

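The crops confirm the grey steel shackle (top crop (545,410), scene crop (410,200)) in the strap on the box. They also show the ball (55,385), and the dial pointer at (280,345), well past zero (the lower-left long tick at (210,455)). Next I'll refine the dial and crown positions.

```bash
cat >> h.py <<'E'
def dialcrown(c,ctr=None):
    g=c['frame'].max(2).astype(np.uint8)
    # skirt: dark blob seen inside case
    q=proj(c,[505,95,107])[0].astype(int)
    m=np.zeros_like(g); w=26; m[q[1]-w:q[1]+w,q[0]-w:q[0]+w]=(g[q[1]-w:q[1]+w,q[0]-w:q[0]+w]<62)*255
    m=cv2.morphologyEx(m,cv2.MORPH_OPEN,np.ones((5,5)))
    ct=max(cv2.findContours(m,0,2)[0],key=cv2.contourArea).reshape(-1,2)
    (cx,cy),r=cv2.minEnclosingCircle(ct); W=onz(c,ct,105)[:,:2].astype(np.float32)
    return cv2.minEnclosingCircle(W),cv2.fitEllipse(W),(cx,cy)
def crown(c,box):
    v,u=np.mgrid[box[1]:box[3],box[0]:box[2]]; px=np.c_[u.ravel(),v.ravel()]; P=pts(c,px)
    m=(P[:,2]>156)&(P[:,2]<178)&(abs(P[:,0]-503)<25)&(abs(P[:,1]+5)<45); return px[m],P[m]
E
python3 - <<'E'
from h import *
c=load('top'); s=load('scene')
print(dialcrown(c))
px,P=crown(c,(220,140,345,240)); W=onz(c,px,166)[:,:2].astype(np.float32)
print('top crown',len(P),cv2.minAreaRect(W),W.mean(0),P.mean(0))
px2,P2=crown(s,(240,190,390,310)); print('scene crown',len(P2),P2.mean(0),cv2.minAreaRect(P2[:,:2].astype(np.float32)))
# ball from scene: dark points high
for n,d in(('top',c),('scene',s)):
    v,u=np.mgrid[0:420,0:560]; px=np.c_[u.ravel(),v.ravel()]; P=pts(d,px)
    m=(P[:,2]>126)&(P[:,2]<152)&(np.hypot(P[:,0]-515,P[:,1]-187)<25); print(n,'ball',m.sum(),P[m].mean(0),onz(d,[px[m].mean(0)],136 if n=='scene' else 140))
    # case corners predicted
    a=np.radians(-5.43);R=np.array([[np.cos(a),-np.sin(a)],[np.sin(a),np.cos(a)]])
    B=np.array([[-42,110],[-42,-110],[152,-110],[152,110]])@R.T+[510,49.5]
    im=d['frame'][:,:,::-1].copy()
    cv2.polylines(im,[(proj(d,np.c_[B,[100]*4])*8).astype(int)],True,(0,0,255),1,shift=3)
    x0,y0,x1,y1=(225,150,340,240) if n=='top' else (240,190,390,310)
    cv2.imwrite(f'pics/ov_{n}.png',cv2.resize(im[y0:y1,x0:x1],None,fx=5,fy=5))
a=cv2.imread('pics/ov_top.png');b=cv2.imread('pics/ov_scene.png')
o=np.zeros((600,800,3),np.uint8); A=cv2.resize(a,(400,313));Bm=cv2.resize(b,(400,320)); o[:313,:400]=A;o[:320,400:]=Bm; cv2.imwrite('pics/ov.png',o[:320])
E
```

```text
(((452.2742614746094, 95.10997772216797), 69.55635833740234), ((449.9710388183594, 141.6842803955078), (27.338844299316406, 256.582275390625), 177.84619140625), (267.5, 232.0))
top crown 120 ((502.3786315917969, -5.756122589111328), (67.56993865966797, 12.366482734680176), 85.70431518554688) [502.3387     -5.6078334] [502.15180913  -5.50178658 167.54265057]
scene crown 135 [496.7058344   -8.12852924 165.60134141] ((497.7709045410156, -5.690498352050781), (67.43002319335938, 12.465412139892578), 86.60334014892578)
top ball 70 [511.70295233 185.47907858 143.24474324] [[512.10573288 185.73340769 140.        ]]
scene ball 73 [503.8810571  182.81959712 139.96477524] [[510.3570535  188.03237005 136.        ]]
```

View pics/ov.png

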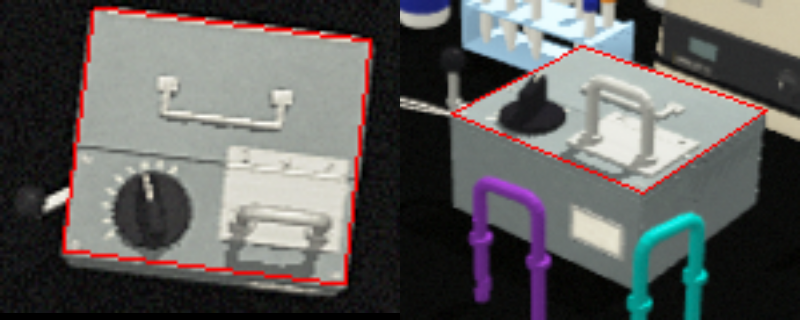

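The overlay matches the box outline in both views, so the box frame is good: origin (510, 49.5), yaw -5.43°. I still need a tighter window for the dial.

```bash
sed -i 's/w=26/w=14/; s/(5,5)/(3,3)/' h.py
python3 - <<'E'
from h import *
c=load('top'); print(dialcrown(c))
s=load('scene')
v,u=np.mgrid[0:420,0:560]; px=np.c_[u.ravel(),v.ravel()]
for n,d in(('top',c),('scene',s)):
    P=pts(d,px); m=(P[:,2]>126)&(P[:,2]<142)&(np.hypot(P[:,0]-505,P[:,1]-93)<32); print(n,'bar',m.sum(),P[m].mean(0),cv2.minAreaRect(P[m][:,:2].astype(np.float32)))
    W=onz(d,px[m],138)[:,:2].astype(np.float32); print(cv2.minAreaRect(W))
E
```

```text
(((510.3225402832031, 94.73514556884766), 29.240407943725586), ((504.2330322265625, 98.24215698242188), (41.825645446777344, 61.002479553222656), 139.0038299560547), (268.19232177734375, 210.5))
top bar 84 [512.05909152  93.45028194 136.22805593] ((511.9022521972656, 93.4355697631836), (45.47958755493164, 13.91232681274414), 12.704269409179688)
((511.4507141113281, 93.40502166748047), (45.10712432861328, 13.898245811462402), 12.76372241973877)
scene bar 83 [504.78353024  91.45053954 134.79808611] ((508.3985900878906, 93.13003540039062), (49.95256423950195, 13.262253761291504), 14.793624877929688)
((501.0025634765625, 88.37728118896484), (66.01708984375, 18.96181869506836), 14.819269180297852)
```

servo_tool(motion=[[[0.473,-0.596,0,0,0,0.115,1],[0.473,-0.596,0,0,0,0.115,1],[0.473,-0.596,0,0,0,0.115,1],[0.473,-0.596,0,0,0,0.115,1],[0.473,-0.596,0,0,0,0.115,1],[0.473,-0.596,0,0,0,0.115,1],[0.473,-0.596,0,0,0,0.115,1],[0.473,-0.596,0,0,0,0.115,1],[0.473,-0.596,0,0,0,0.115,1],[0.473,-0.596,0,0,0,0.115,1]]], newtons=20)

```text
clock: 1.1
eef_pos: [478.1, 195.6, 205.1]
eef_rot: [-3.141, -0.001, 3.046]
wrist_force: [-0.4, 1.0, -0.1]
finger_gap: 17.7
finger_force: 0.0
```

servo_tool(motion=[[[0,0,-0.06,0,0,0,1],[0,0,-0.12,0,0,0,1],[0,0,-0.158,0,0,0,1],[0,0,-0.158,0,0,0,1],[0,0,-0.158,0,0,0,1]]])

```text
clock: 1.6
eef_pos: [477.8, 196.9, 127.1]
eef_rot: [3.141, 0.0, 3.049]
wrist_force: [0.5, -0.0, -0.0]
finger_gap: 0.6
finger_force: 0.0
```

servo_tool(motion=[[[0.012,-0.001,0,0,0,0,1],[0.024,-0.002,0,0,0,0,1],[0.036,-0.003,0,0,0,0,1],[0.048,-0.005,0,0,0,0,1],[0.06,-0.006,0,0,0,0,1],[0.072,-0.007,0,0,0,0,1],[0.084,-0.008,0,0,0,0,1],[0.096,-0.009,0,0,0,0,1],[0.106,-0.01,0,0,0,0,1]]])

```text
clock: 2.5
eef_pos: [531.3, 191.3, 126.2]
eef_rot: [3.141, -0.001, 3.048]
wrist_force: [-5.0, 3.7, 0.7]
finger_gap: 0.2
finger_force: 2.3
```

servo_tool(motion=[[[0.004,0,0,0,0,0,1],[0.008,-0.001,0,0,0,0,1],[0.012,-0.001,0,0,0,0,1]]])

```text
clock: 2.8
eef_pos: [536.9, 190.7, 126.2]
eef_rot: [3.142, -0.001, 3.048]
wrist_force: [-9.3, 4.9, 2.3]
finger_gap: 0.5
finger_force: 4.6
```

servo_tool(motion=[[[0.003,0,0,0,0,0,1],[0.006,0,0,0,0,0,1],[0.006,0,0,0,0,0,1],[0.006,0,0,0,0,0,1],[0.006,0,0,0,0,0,1],[0.006,0,0,0,0,0,1],[0.006,0,0,0,0,0,1],[0.006,0,0,0,0,0,1],[0.006,0,0,0,0,0,1]]])

```text
clock: 3.7
eef_pos: [538.2, 190.8, 126.1]
eef_rot: [-3.141, -0.005, 3.049]
wrist_force: [-19.0, 2.2, 6.9]
finger_gap: 0.1
finger_force: 9.2
```

Run:
```python
from h import *
A=snap('top');B=snap('scene')
a=cv2.resize(A['frame'][150:240,225:340,::-1],(400,313),interpolation=cv2.INTER_CUBIC)
b=cv2.resize(B['frame'][190:310,240:390,::-1],(400,320),interpolation=cv2.INTER_CUBIC)
o=np.zeros((320,800,3),np.uint8);o[:313,:400]=a;o[:,400:]=b;cv2.imwrite('pics/push.png',o)
```

```text
(no output)
```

View pics/push.png

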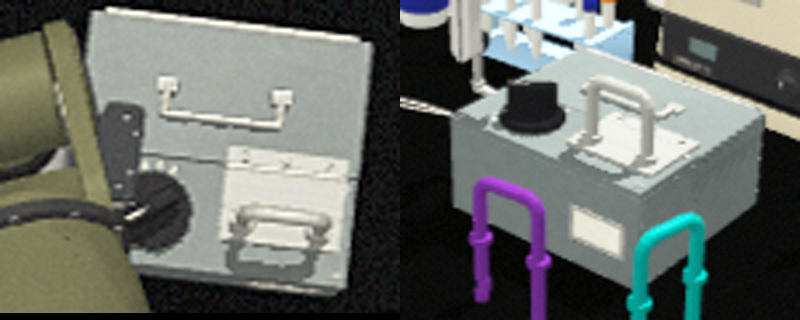

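The pointer, at about (135,212) in the left half, now points left and slightly down at the long zero tick, so the dial is cleared. I'll retreat and let the lever return.

servo_tool(motion=[[[-0.04,0.004,0,0,0,0,1],[-0.09,0.008,0,0,0,0,1],[-0.14,0.013,0,0,0,0,1],[-0.15,0.014,0.05,0,0,0,1],[-0.15,0.014,0.12,0,0,0,1],[-0.15,0.014,0.12,0,0,0,1]]])

```text
clock: 4.4
eef_pos: [467.0, 197.9, 190.8]
eef_rot: [3.139, 0.007, 3.048]
wrist_force: [0.2, -0.8, 0.4]
finger_gap: 0.6
finger_force: 0.0
```

Run:
```python
from h import *
B=snap('scene'); print(manip.read_state()['eef_pos'],manip.read_state()['eef_rot'],manip.read_state()['wrist_force'])
v,u=np.mgrid[150:300,200:330]; px=np.c_[u.ravel(),v.ravel()];P=pts(B,px)
m=(P[:,2]>126)&(P[:,2]<152)&(np.hypot(P[:,0]-515,P[:,1]-187)<25); print('ball',m.sum(),P[m].mean(0))
m=(P[:,2]>126)&(P[:,2]<142)&(np.hypot(P[:,0]-508,P[:,1]-93)<32); print('bar',m.sum(),cv2.minAreaRect(P[m][:,:2].astype(np.float32)))
```

```text
[466.29843222 197.62815277 188.41227824] [3.14026421 0.00423964 3.04792535] [-0.16259718  0.13059656 -0.07184083]
ball 74 [504.02144427 183.02661226 139.59783671]
bar 114 ((507.0464782714844, 92.9150619506836), (17.565105438232422, 44.57578659057617), 23.96747589111328)
```

servo_tool(motion=[[[0.02,-0.05,0.03,0,0,-0.045,0.53],[0.05,-0.11,0.03,0,0,-0.09,0.53],[0.08,-0.17,0.03,0,0,-0.135,0.53],[0.091,-0.208,0.03,0,0,-0.18,0.53],[0.091,-0.208,0.03,0,0,-0.225,0.53],[0.091,-0.208,0.03,0,0,-0.27,0.53],[0.091,-0.208,0.03,0,0,-0.295,0.53],[0.091,-0.208,0.03,0,0,-0.295,0.53],[0.091,-0.208,0.03,0,0,-0.295,0.53]]])

```text
clock: 5.35
eef_pos: [510.6, 93.4, 200.7]
eef_rot: [-3.141, -0.0, 2.124]
wrist_force: [-0.3, -0.2, -0.5]
finger_gap: 43.8
finger_force: 0.0
```

servo_tool(motion=[[[0,0,-0.06,0,0,0,0.53],[0,0,-0.12,0,0,0,0.53],[0,0,-0.15,0,0,0,0.53],[0,0,-0.17,0,0,0,0.53],[0,0,-0.179,0,0,0,0.53],[0,0,-0.179,0,0,0,0.53]]])

```text
clock: 5.95
eef_pos: [510.7, 93.6, 111.9]
eef_rot: [-3.141, -0.0, 2.122]
wrist_force: [-0.2, 0.2, 0.6]
finger_gap: 44.1
finger_force: 0.0
```

servo_tool(motion=[[[0,0,0,0,0,0,1],[0,0,0,0,0,0,1],[0,0,0,0,0,0,1],[0,0,0,0,0,0,1],[0,0,0,0,0,0,1],[0,0,0,0,0,0,1]]], newtons=20)

```text
clock: 6.55
eef_pos: [511.9, 94.3, 112.4]
eef_rot: [3.138, 0.001, 2.121]
wrist_force: [10.8, 7.1, -5.3]
finger_gap: 14.0
finger_force: 20.0
```

servo_tool(motion=[[[0.003,0.002,0,0,0,0,1],[0.003,0.002,0,0,0,-0.03,1],[0.003,0.002,0,0,0,-0.06,1],[0.003,0.002,0,0,0,-0.09,1],[0.003,0.002,0,0,0,-0.12,1],[0.003,0.002,0,0,0,-0.15,1],[0.003,0.002,0,0,0,-0.18,1],[0.003,0.002,0,0,0,-0.21,1],[0.003,0.002,0,0,0,-0.24,1],[0.003,0.002,0,0,0,-0.24,1]]], newtons=25)

```text
clock: 7.55
eef_pos: [511.5, 94.3, 112.3]
eef_rot: [-3.14, 0.001, 1.364]
wrist_force: [-7.0, -2.5, 7.3]
finger_gap: 13.8
finger_force: 25.0
```

servo_tool(motion=[[[-0.001,0,0,0,0,-0.03,1],[-0.001,0,0,0,0,-0.06,1],[-0.001,0,0,0,0,-0.09,1],[-0.001,0,0,0,0,-0.12,1],[-0.001,0,0,0,0,-0.15,1],[-0.001,0,0,0,0,-0.17,1],[-0.001,0,0,0,0,-0.181,1],[-0.001,0,0,0,0,-0.181,1],[-0.001,0,0,0,0,-0.181,1]]])

```text
clock: 8.45
eef_pos: [511.1, 94.5, 112.3]
eef_rot: [-3.141, 0.001, 0.799]
wrist_force: [-7.2, -1.1, 7.2]
finger_gap: 13.7
finger_force: 25.0
```

```bash
python3 -c "
from h import *
s=manip.read_state(); print({k:s[k] for k in('eef_pos','eef_rot','wrist_force','moment','finger_gap')})"
```

```text
{'eef_pos': array([511.07570536,  94.52007779, 112.32723226]), 'eef_rot': array([-3.14086021e+00,  1.08760081e-03,  7.98857989e-01]), 'wrist_force': array([-7.16621544, -1.05386497,  7.20867649]), 'moment': array([-0.17654795,  1.30672848,  0.12544998]), 'finger_gap': 13.72739117068629}
```

servo_tool(motion=[[[0,0,0,0,0,0,0.53],[0,0,0,0,0,0,0.53],[0,0,0,0,0,0,0.53],[0,0,0,0,0,0,0.53],[0,0,0.06,0,0,0,0.53],[0,0,0.14,0,0,0,0.53],[0,0,0.22,0,0,0,0.53],[0,0,0.22,0,0,0,0.53]]])

```text
clock: 9.25
eef_pos: [513.3, 94.8, 227.1]
eef_rot: [3.136, -0.006, 0.799]
wrist_force: [-0.0, 0.7, -0.0]
finger_gap: 44.3
finger_force: 0.0
```

Run:
```python
from h import *
B=snap('scene'); s=manip.read_state(); print(s['eef_pos'],s['eef_rot'],s['wrist_force'])
v,u=np.mgrid[150:300,200:330]; px=np.c_[u.ravel(),v.ravel()];P=pts(B,px)
m=(P[:,2]>126)&(P[:,2]<142)&(np.hypot(P[:,0]-508,P[:,1]-93)<32); print('bar',m.sum(),cv2.minAreaRect(P[m][:,:2].astype(np.float32)))
cv2.imwrite('pics/dial2.png',cv2.resize(B['frame'][190:310,240:390,::-1],(750,600),interpolation=cv2.INTER_CUBIC))
```

```text
[512.44525404  94.69245004 224.07152458] [ 3.13877401 -0.00344442  0.79874089] [-0.09126279 -0.96505055 -0.1476848 ]
bar 79 ((506.9336242675781, 93.35009765625), (46.94875717163086, 13.807361602783203), 49.216556549072266)
```

View pics/dial2.png

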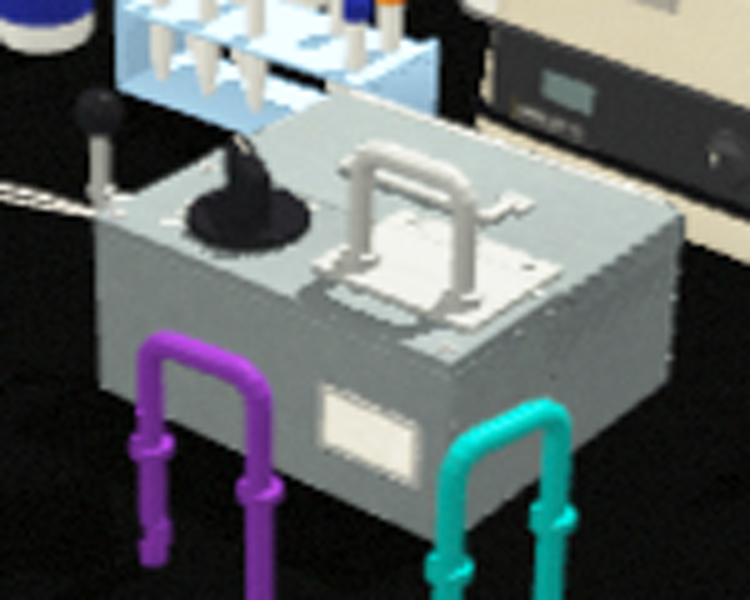

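The bar now lies at 49°, against 48.3° expected for click four, with the pointer at (240,145) in the crop and the lever back at rest at (98,112). Next I move over the shackle crown.

servo_tool(motion=[[[-0.006,-0.06,0,0,0,0.045,0.4],[-0.012,-0.12,0,0,0,0.09,0.4],[-0.019,-0.18,0,0,0,0.135,0.4],[-0.019,-0.199,0,0,0,0.18,0.4],[-0.019,-0.199,0,0,0,0.216,0.4],[-0.019,-0.199,0,0,0,0.216,0.4],[-0.019,-0.199,-0.05,0,0,0.216,0.4],[-0.019,-0.199,-0.1,0,0,0.216,0.4],[-0.019,-0.199,-0.151,0,0,0.216,0.4],[-0.019,-0.199,-0.151,0,0,0.216,0.4]]])

```text
clock: 10.3
eef_pos: [500.3, -4.5, 142.9]
eef_rot: [-3.135, 0.0, 1.474]
wrist_force: [-0.2, 0.1, 0.7]
finger_gap: 56.3
finger_force: 0.0
```

servo_tool(motion=[[[0,0,0,0,0,0,1],[0,0,0,0,0,0,1],[0,0,0,0,0,0,1],[0,0,0,0,0,0,1],[0,0,0,0,0,0,1],[0,0,0,0,0,0,1],[0,0,0,0,0,0,1]]], newtons=25)

```text
clock: 11.0
eef_pos: [502.2, -4.9, 146.6]
eef_rot: [3.141, -0.0, 1.477]
wrist_force: [-0.0, -1.0, 1.2]
finger_gap: 11.2
finger_force: 25.0
```

servo_tool(motion=[[[0,0,0,0,0,0,1],[0,0,0,0,0,0,1],[0,0,0.004,0,0,0,1],[0,0,0.008,0,0,0,1],[0,0,0.012,0,0,0,1],[0,0,0.016,0,0,0,1],[0,0,0.02,0,0,0,1]]], newtons=50)

```text
clock: 11.7
eef_pos: [502.1, -5.0, 156.6]
eef_rot: [-3.141, 0.0, 1.477]
wrist_force: [-0.7, 0.4, -7.4]
finger_gap: 10.4
finger_force: 50.0
```

servo_tool(motion=[[[0,0,0.02,0,0,0,1],[0,0,0.045,0,0,0,1],[0,0,0.07,0,0,0,1],[0,0,0.1,0,0,0,1],[0,0,0.13,0,0,0,1],[0,0,0.16,0,0,0,1],[0,0,0.19,0,0,0,1],[0,0,0.22,0,0,0,1],[0,0,0.25,0,0,0,1],[0,0,0.26,0,0,0,1]]])

```text
clock: 12.7
eef_pos: [502.6, -5.0, 289.2]
eef_rot: [3.138, -0.0, 1.477]
wrist_force: [-0.5, -0.1, -4.0]
finger_gap: 10.9
finger_force: 50.0
```

servo_tool(motion=[[[0,0,0,0,0,0,1],[0,0,0,0,0,0,1],[0,0,0,0,0,0,1],[0,0,0,0,0,0,1],[0,0,0,0,0,0,1]]])

```text
clock: 13.2
eef_pos: [502.0, -4.9, 286.1]
eef_rot: [-3.141, 0.0, 1.477]
wrist_force: [0.0, -0.0, -3.8]
finger_gap: 10.5
finger_force: 50.0
```

Run:
```python
from h import *
B=snap('scene'); s=manip.read_state(); print(s['eef_pos'],s['eef_rot'],s['wrist_force'],s['finger_gap'])
cv2.imwrite('pics/end.png',cv2.resize(B['frame'][100:340,200:480,::-1],(700,600),interpolation=cv2.INTER_CUBIC))
```

```text
[502.05446703  -4.91034063 286.21097979] [-3.14115200e+00  1.33235193e-05  1.47730668e+00] [ 0.3047437   0.34759202 -3.05165313] 10.653566340122115
```

View pics/end.png

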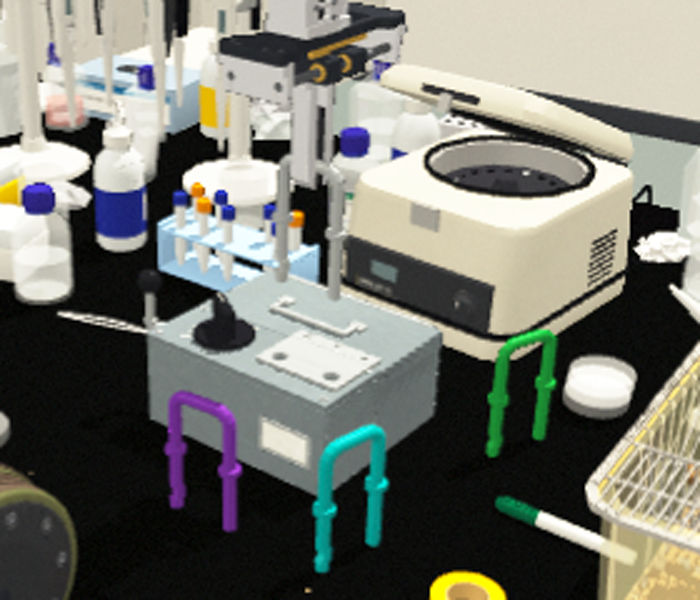

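The steel shackle hangs upright in the gripper. Its leg ends, at (283,280) and (335,295), are well clear of the empty strap holes. The lid is shut and the bystanders in this view look undisturbed, so I'm handing it in.

```bash
python3 -c "
from cell import manip
print(manip.sign_off())"
```

```text
the job is handed in; nothing more can be done
None
```

The lock is open and the job is handed in: the lever was cleared and came back by itself, the dial was set to click four, and the steel shackle is held upright and still with its leg ends about 8 cm above the hasp and the lid shut.

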